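# Get the jam out from behind the oil, pepper and coffee

## Task

I need the little jam jar, which is boxed in at the back of the grey condiment tray by three taller things: the oil bottle, the pepper mill and the coffee jar. Stand all three on the chopping board, then set the jam jar gently in the middle of the white saucer, and only then put the three back in the tray, upright, each on exactly the spot it came from. Do not tip anything over, and leave the low spice tin and salt shaker in the tray just as they are.

Things in the scene. Friction and masses are not known exactly. Their poses are not given: they have to be found in the camera images.
- bottle: Green glass oil bottle, paper label, upright, loose, about 0.4 kg, 190 mm tall. Round body 56 mm in diameter up to 98 mm, tapering to a 26 mm neck (128 to 158 mm); fixed black cap 28 mm in diameter (158 to 190 mm), good to grip. Origin: centre of its underside; z up its axis. Starts at the left, right or front of the jam jar.
- mill: Dark wooden pepper mill, one rigid piece, upright, loose, about 0.22 kg, 150 mm tall. Round foot 54 mm in diameter, waist 34 mm, round head 42 mm in diameter from 113 to 138 mm up, good to grip; small steel knob on top. Origin: centre of its underside; z up its axis. Starts at the left, right or front of the jam jar.
- coffee: Glass jar of brown instant coffee, upright, loose, about 0.32 kg, 127 mm tall. Round body 58 mm in diameter up to 90 mm, shoulder 52 mm, fixed white lid 58 mm in diameter (101 to 127 mm), good to grip. Origin: centre of its underside; z up its axis. Starts at the left, right or front of the jam jar.
- jam: Small jam jar, the thing wanted: dark red contents, yellow-metal lid (46 to 62 mm up, fixed), round, 56 mm in diameter, 62 mm tall, about 0.24 kg, loose. Origin: centre of its underside; z up its axis. It stands in the middle of the tray's back row, some 5 to 13 mm from each of the three taller things, too close for fingers.
- tray: Low grey plastic tray, fixed, 168 (its x) by 232 mm (its y), walls 4 mm thick, 22 mm high, floor 5 mm above the counter. Origin: centre of underside; x points to its back, away from the robot (within 0.2 rad). Places, to about 3 mm: back row x = +32.5 mm: jam y = 0, tall things y = +65 and -65; front row x = -32.5: third tall thing y = 0, tin y = +68, shaker y = -68.
- board: Wooden chopping board, fixed, flat on the counter, 280 mm (its x) by 160 mm (its y), 18 mm thick. The side area: all three tall things must stand on it together. Origin: centre of its underside, so its top is 18 mm above the origin.
- saucer: White round saucer with a thin blue rim line, fixed on the counter, 150 mm across, rim 16 mm high, flat inner floor about 100 mm across, 6 mm above the counter. Origin: centre of its underside; z up.
- tin: Low square spice tin, painted grey with a steel lid, loose, 46 by 46 mm, 62 mm tall, in the tray's front row at the left (+y). To be left alone. Origin: centre of its underside.
- shaker: Small glass salt shaker with a steel top, loose, 42 mm in diameter, 70 mm tall, in the tray's front row at the right (-y). To be left alone. Origin: centre of its underside.
Things that resemble listed ones, but are neither listed nor needed, are in the scene too. What is shaped like the mill but orange is not meant.

How it is judged:
On the way, in this order (a step that is already met when the one before it is completed fails the run):
1. the oil bottle, the pepper mill and the coffee jar all stand upright on the chopping board while the jam jar is still in its place (x of bottle in the frame of board between -0.135 and 0.135 m and y of bottle in the frame of board between -0.075 and 0.075 m and z of bottle in the frame of board between 0.012 and 0.024 m and angle between each of bottle, mill, coffee's own z axis and vertical below 0.1 rad and x of mill in the frame of board between -0.135 and 0.135 m and y of mill in the frame of board between -0.075 and 0.075 m and z of mill in the frame of board between 0.012 and 0.024 m and x of coffee in the frame of board between -0.135 and 0.135 m and y of coffee in the frame of board between -0.075 and 0.075 m and z of coffee in the frame of board between 0.012 and 0.024 m and distance of jam from where it was at the start of the episode below 0.02 m), for 0.2 s.
2. the jam jar stands in the middle of the saucer while the three are still on the board (x of bottle in the frame of board between -0.135 and 0.135 m and y of bottle in the frame of board between -0.075 and 0.075 m and z of bottle in the frame of board between 0.012 and 0.024 m and angle between each of bottle, mill, coffee, jam's own z axis and vertical below 0.1 rad and x of mill in the frame of board between -0.135 and 0.135 m and y of mill in the frame of board between -0.075 and 0.075 m and z of mill in the frame of board between 0.012 and 0.024 m and x of coffee in the frame of board between -0.135 and 0.135 m and y of coffee in the frame of board between -0.075 and 0.075 m and z of coffee in the frame of board between 0.012 and 0.024 m and horizontal distance between jam and saucer below 0.015 m and z of jam in the frame of saucer between 0.001 and 0.012 m and linear speed of jam below 0.02 m/s), for 0.2 s.
At the end, for the whole second after the job is handed in: The jam jar stands on the saucer floor, centred within 15 mm; oil bottle, pepper mill and coffee jar stand in the tray, each within 15 mm of its starting spot; spice tin and salt shaker are within 15 mm of where they were. All upright (within 0.1 rad) and at rest (horizontal distance between jam and saucer below 0.015 m and z of jam in the frame of saucer between 0.001 and 0.012 m and angle between each of jam, bottle, mill, coffee, tin, shaker's own z axis and vertical below 0.1 rad and linear speed of each of jam, bottle, mill, coffee below 0.02 m/s and distance of each of bottle, mill, coffee, tin, shaker from where it was at the start of the episode below 0.015 m); the robot touches nothing.
It fails at once if the oil bottle, pepper mill, coffee jar or jam jar is tipped more than 0.6 rad (angle between any of bottle, mill, coffee, jam's own z axis and vertical above 0.6 rad).
It fails at once if the spice tin or the salt shaker is shoved more than 15 mm out of its place (distance of any of tin, shaker from where it was at the start of the episode above 0.015 m).
It fails at once if the jam jar is dropped or banged onto the saucer: faster than 0.45 m/s over its last 10 mm (horizontal distance between jam and saucer below 0.06 m and z of jam in the frame of saucer below 0.016 m and linear speed of jam above 0.45 m/s).
It also fails if it takes over 144 s, if anything falls off the work surface, if the arm or the gripper's body presses on something with over 40 N, if the wrist force passes 120 N, or if a joint passes its speed limit or range.

## Robot

A 7-joint arm with a two-finger parallel gripper is mounted at the origin on the work surface. World frame = base frame: x ahead of the robot, y to its left, z up, the work surface at z = 0. Lengths are in m, angles in rad, forces in N, time in s.
With the tool pointing down it reaches from about 0.425 to 0.975 m from the base axis. Payload 16.7 kg.
Tool frame: the origin (TCP) lies midway between the tips of the shut fingers; the grasp point (between the pads) lies 19 mm behind it (r.grasp_offset is the z of the grasp point in the tool frame, in m); z points along the fingers, y is the line along which they close (so a half turn about z gives the same grasp; the last joint's range is limited). The gripper opens to 85 mm and grips with 20 to 120 N. Pads are 22 mm wide; open, the fingers measure 114 mm over their backs; the gripper's body (76 mm by 85 mm) begins 54 mm behind the grasp point. The pads swing forward as they close: fully open they stand 13 mm farther back than shut.
Start: joints at [1.016, 0.426, 0.074, 1.606, -0.034, 1.111, -0.067], TCP at [0.266, -0.62, 0.231] pointing down, gripper open.
Joint ranges: [-2.85, 2.85], [-0.5, 2.14], [-1.23, 1.37], [0.21, 2.46], [-1.02, 4.16], [0.16, 2.05], [-2.73, 2.73]. Speed limits (rad/s): [1.89, 1.89, 2.39, 2.39, 3.01, 3.01, 3.01].

## Interface

Orientations are given as [roll, pitch, yaw] about the fixed x, y, z axes, in that order (R = Rz(yaw) Ry(pitch) Rx(roll)).
In Python, from rig import telemetry, vision, job_done, r gives the robot as it stands.
- The arm moves only by the tool servo_tool, never from a script. Its argument "targets" is a list that holds one entry, the list of rows, each a list of 5 numbers: the shift along the tool's x, y, z as a fraction of full scale, then the turn about the tool's z as a fraction of full scale, then the closure, from 0 (fully open) to 1 (shut). In form: [[[dx, dy, dz, spin, jaw], ...]]. A call has exactly 10 rows; each row is the pose to reach, as a shift and turn from the pose commanded when the call began, along the tool's axes at that moment; what a row does not reach only later rows make up. Full scale, the value 1, is 150 mm for a shift and 90 degrees for a turn. A row lasts 1/10 s, in which the tool goes at most 50 mm and 8.59 degrees, less where a joint would pass 70% of its speed; a pose out of reach is approached as far as the arm can. A call with a number of a shift or a turn outside -1 to 1 is refused whole. A call with a gripper value outside its range is refused whole. The fingers move at their own pace and stop on an object; "squeeze" is the grip in N (left out, the last holds). Time passes only in rows, so rows that repeat a pose let the fingers close, or fill a call up. It gives the time, the measured TCP pose, the force, the opening and the grip force at its end, in the units of the state.
- telemetry.state(): the state, without advancing time (a new reading comes with each control period).
- vision.read_camera(name): name is "scene" or "top"; returns the picture (384x512x3 uint8, red, green, blue); there is no depth.
- vision.camera_params(name): a dict with "vertical_fov" (degrees; the focal length in pixels is half the picture's height over the tangent of half this angle, whatever the lens; pixels are square), "cx", "cy" (the principal point, pixels), "k1" (the pictures are not rectified: a ray, as slopes to the right and down, at radius r is drawn at 1 + k1 r^2 times it, then the intrinsics apply), "pose" (4x4, takes a point from camera to world coordinates). Camera axes: x right, y down, z forward; pixel columns grow to the right and rows downward; lengths in m; the calibration is good to about 2 mm. A picture is of the moment at which its call begins. camera_params takes no time and is no camera call.
- job_done(): hands the job in; it is judged then, once.
The state is a dict: "time_s": time; "joints": joint angles; "joint_vel": joint speeds; "joint_efforts": joint torques, N m; "eef_pos": TCP position; "ee_rot": TCP orientation; "force": force on the tool from outside, world axes, zero at the start; "moment": the same for the moment, N m; "grip_width": finger opening in m; "gripper_force": force on a finger pad.
Only numpy, scipy, OpenCV 4.12 (cv2) and the standard library are available. Lean on these libraries where they do the work, as an engineer would, in place of code of your own. Each camera call takes 0.05 s, during which the arm holds its last target. There are 200 camera calls.

## Working session

There is one attempt and no reset: what is moved stays moved. The work goes in short steps, Python scripts to look and compute and a tool call to move; the robot and the scene stay as the last step left them, time stands still between calls to the robot, and variables do not carry over. Pictures are saved under pics/ and viewed, at most 14 in all, crops included, and the job is handed in when it is done.

Besides the shell and the picture viewer there is one more tool, called after "Request:" as name([rows], argument=value, ...), one row to a line, values as JSON. servo_tool: Moves the arm, as the interface text tells. Shift numbers are shares of 150 mm and turn numbers shares of 90 degrees, none past 1 either way. Its arguments: {"type":"object","properties":{"targets":{"type":"array","items":{"type":"array","items":{"type":"array","items":{"type":"number"}}}},"squeeze":{"type":"number"}},"required":["targets"]}

```bash
mkdir -p pics; ls
python3 - <<'E'
from rig import telemetry, vision, r
import cv2
for n in("scene","top"):
    im=vision.read_camera(n); cv2.imwrite(f"pics/{n}0.png",im[:,:,::-1]); p=vision.camera_params(n); print(n,p)
print(telemetry.state(), r.grasp_offset)
E
```

```text
pics
scene {'vertical_fov': 48.65484548066438, 'cx': 246.87605302275864, 'cy': 197.91477932941177, 'k1': -0.16012128195972716, 'pose': array([[ 0.73257194,  0.49329927, -0.46903538,  1.094989  ],
       [ 0.68068095, -0.53436908,  0.50112188, -0.61551967],
       [-0.00343495, -0.68637127, -0.7272432 ,  0.95889384],
       [ 0.        ,  0.        ,  0.        ,  1.        ]])}
top {'vertical_fov': 51.26767621041674, 'cx': 258.4493630095803, 'cy': 190.63449843891647, 'k1': -0.048949197382748395, 'pose': array([[ 0.00401419, -0.97044176,  0.24130204,  0.31687635],
       [-0.99998561, -0.00475442, -0.00248551, -0.02549181],
       [ 0.0035593 , -0.24128859, -0.97044688,  0.93033046],
       [ 0.        ,  0.        ,  0.        ,  1.        ]])}
{'time_s': 0.1, 'joints': array([ 1.01651249,  0.42668366,  0.07386802,  1.60655534, -0.03408286,
        1.11081254, -0.06708533]), 'joint_vel': array([ 0.00110167, -0.00127187,  0.00036724, -0.00282563, -0.00114341,
        0.00092818, -0.00102374]), 'joint_efforts': array([ 9.94847040e-03, -9.51533961e+01,  3.77254531e+00, -4.64401138e+01,
        1.97739276e-02,  6.44969725e-03, -1.28433035e-04]), 'eef_pos': array([ 0.26564032, -0.62011879,  0.23066616]), 'ee_rot': array([-3.14039808e+00,  1.06920309e-04,  4.04760499e-01]), 'force': array([ 0.62560502, -0.08056891, -0.48052862]), 'moment': array([ 0.02568348, -0.00153386,  0.02298396]), 'gripper_force': 0.0, 'grip_width': 0.08572993861432854} -0.0187
```

View pics/scene0.png

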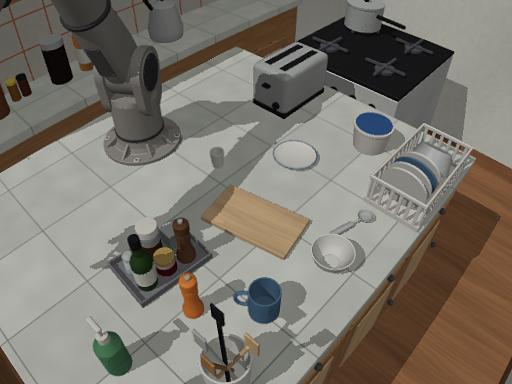

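View pics/top0.png

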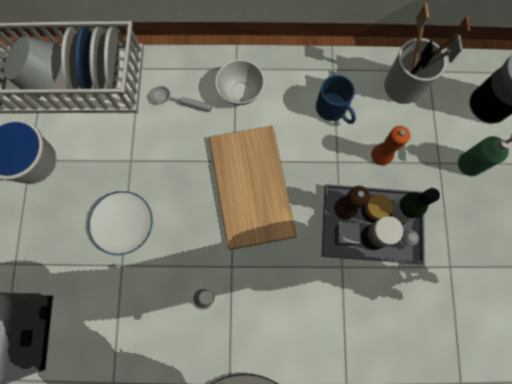

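The scene view shows the tray around (160,262). The top view shows mill (352,200), jam (378,207), bottle (420,203), coffee (385,232), board (252,187) and saucer (121,223). The candidates for the mill are the dark brown one at top (352,200), which stands in the tray and fits, and the orange one at (390,145), which does not. The soap dispenser at (485,155) is green but is outside the tray, so it isn't the bottle. I'll confirm these in an enlarged crop.

```bash
cat > h.py <<'E'
import numpy as np, cv2
from rig import telemetry, vision, r
def cam(n):
    p=vision.camera_params(n); f=192/np.tan(np.radians(p['vertical_fov'])/2)
    return np.array([[f,0,p['cx']],[0,f,p['cy']],[0,0,1]]),np.array([p['k1'],0,0,0,0.]),np.array(p['pose'])
def ray(n,uv):
    K,d,T=cam(n); q=cv2.undistortPoints(np.array(uv,float).reshape(-1,1,2),K,d).reshape(-1,2)
    return T[:3,3],np.c_[q,np.ones(len(q))]@T[:3,:3].T
def onplane(n,uv,z):
    o,D=ray(n,uv); return (o+D*((z-o[2])/D[:,2])[:,None])[:,:2]
def proj(n,P):
    K,d,T=cam(n); R=T[:3,:3].T
    return cv2.projectPoints(np.array(P,float).reshape(-1,1,3),cv2.Rodrigues(R)[0],-R@T[:3,3],K,d)[0].reshape(-1,2)
def tri(uv_s,uv_t):
    A=np.zeros((3,3));b=np.zeros(3)
    for n,uv in(("scene",uv_s),("top",uv_t)):
        o,D=ray(n,[uv]);D=D[0]/np.linalg.norm(D[0]);M=np.eye(3)-np.outer(D,D);A+=M;b+=M@o
    return np.linalg.solve(A,b)
def biggest(m):
    c=cv2.findContours(m.astype(np.uint8),0,2)[0]; return max(c,key=cv2.contourArea)
E
python3 - <<'E'
from h import *
a=cv2.imread("pics/top0.png");b=cv2.imread("pics/scene0.png")
A=cv2.resize(a[165:275,310:450],None,fx=5,fy=5,interpolation=2)[:550]
B=cv2.resize(b[205:305,100:220],None,fx=5,fy=5,interpolation=2)
cv2.imwrite("pics/ct.png",A);cv2.imwrite("pics/cs.png",B)
h=cv2.cvtColor(a,cv2.COLOR_BGR2HSV)
# board
m=cv2.inRange(h,(8,70,90),(28,255,255)); m[:115]=0;m[255:]=0;m[:,:200]=0;m[:,300:]=0
c=biggest(m); rc=cv2.minAreaRect(onplane("top",c.reshape(-1,2),0.018).astype(np.float32)); print("board",rc)
# saucer: brighter disc w/ blue rim: blue-ish ring
s=h[180:265,80:165]; bl=cv2.inRange(s,(95,60,40),(130,255,255)); ys,xs=np.nonzero(bl); 
P=onplane("top",np.c_[xs+80,ys+180],0.016); print("saucer",cv2.minEnclosingCircle(P.astype(np.float32)),len(xs), cv2.fitEllipse(P.astype(np.float32)))
# coffee lid
m=((h[:,:,2]>150)&(h[:,:,1]<60)).astype(np.uint8); m2=np.zeros_like(m); m2[212:252,365:405]=m[212:252,365:405]
c=biggest(m2).reshape(-1,2); print("coffee px",cv2.minEnclosingCircle(c), cv2.minEnclosingCircle(onplane("top",c,0.132).astype(np.float32)))
m=cv2.inRange(h,(12,90,60),(30,255,255)); m2=m*0; m2[190:225,360:398]=m[190:225,360:398]
c=biggest(m2).reshape(-1,2); print("jam",cv2.boundingRect(c),cv2.minEnclosingCircle(onplane("top",c,0.067).astype(np.float32)))
E
```

```text
board ((0.5586452484130859, -0.010031454265117645), (0.2759065628051758, 0.1594305783510208), 11.032123565673828)
saucer ((0.47171550989151, 0.3358452320098877), 0.06053417548537254) 6 ((0.4675719439983368, 0.2924397885799408), (0.14791609346866608, 0.15130485594272614), 179.95286560058594)
coffee px ((389.0, 229.5), 14.009025573730469) ((0.43577462434768677, -0.29163652658462524), 0.027695396915078163)
jam (367, 194, 26, 25) ((0.4979325830936432, -0.2958325147628784), 0.028158998116850853)
```

View pics/ct.png

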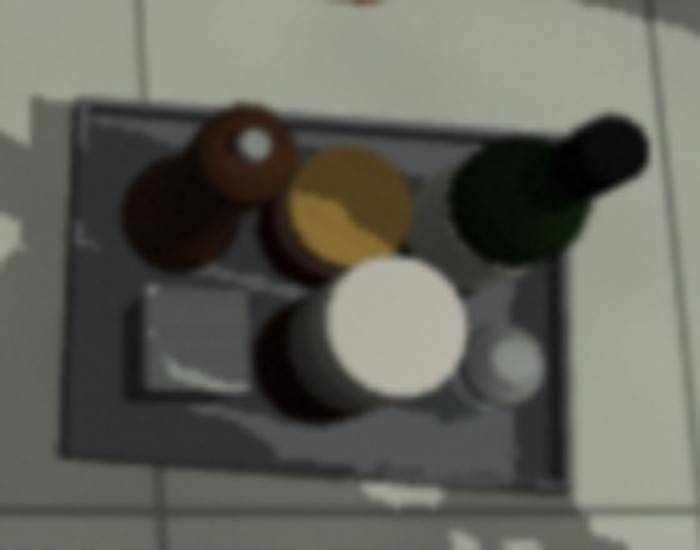

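View pics/cs.png

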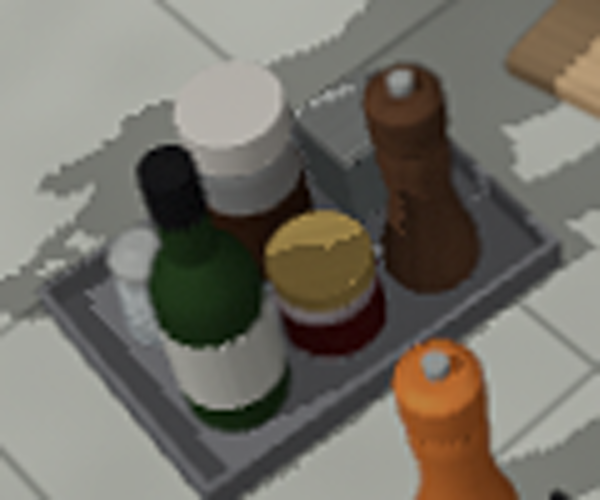

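Run:
```python
from h import *
t=lambda u,v:((u+.5)/5-.5+310,(v+.5)/5-.5+165)
s=lambda u,v:((u+.5)/5-.5+100,(v+.5)/5-.5+205)
for n,S,T,z in(("mill",(400,80),(254,144),.154),("bottle",(168,158),(613,150),.195),("coffee",(230,100),(397,327),.132),("jam",(322,243),(350,208),.067)):
    print(n,"tri",tri(s(*S),t(*T)).round(4),"top",onplane("top",[t(*T)],z).round(4),"scene",onplane("scene",[s(*S)],z).round(4))
C=onplane("top",[t(80,102),t(583,135),t(567,492),t(62,458)],.022); print(C.round(4),C.mean(0)); e=(C[0]-C[3]+C[1]-C[2]); yaw=np.arctan2(e[1],e[0]);e2=C[0]-C[1]+C[3]-C[2];yaw2=np.arctan2(e2[1],e2[0])-np.pi/2; print("yaw",yaw,yaw2,np.linalg.norm(e)/2,np.linalg.norm(e2)/2)
c=C.mean(0);y=(yaw+yaw2)/2;R=np.array([[np.cos(y),-np.sin(y)],[np.sin(y),np.cos(y)]])
for n,q in(("jam",(.0325,0)),("L",(.0325,.065)),("R",(.0325,-.065)),("F",(-.0325,0)),("tin",(-.0325,.068)),("shaker",(-.0325,-.068))): print(n,(c+R@q).round(4))
a=cv2.imread("pics/top0.png");h=cv2.cvtColor(a,cv2.COLOR_BGR2HSV)
print("saucer row",a[222,80:162].tolist()[::2][:12])
g=a[:,:,2].astype(int); d=(a[:,:,0].astype(int)-g); m=(d>12).astype(np.uint8); m2=m*0; m2[180:265,80:165]=m[180:265,80:165]
c=max(cv2.findContours(m2,0,1)[0],key=cv2.contourArea); P=onplane("top",c.reshape(-1,2),.016).astype(np.float32); print(len(P),cv2.fitEllipse(P),cv2.minEnclosingCircle(P))
o=onplane("top",[(399,132)],.15);print("orange",o, "bowl",onplane("top",[(240,82)],.05))
```

```text
mill tri [ 0.5053 -0.2317  0.1539] top [[ 0.5052 -0.2318]] scene [[ 0.5056 -0.2317]]
bottle tri [ 0.4934 -0.3576  0.1973] top [[ 0.4935 -0.3593]] scene [[ 0.4921 -0.3563]]
coffee tri [ 0.4352 -0.2907  0.1325] top [[ 0.4347 -0.2916]] scene [[ 0.4354 -0.2898]]
jam tri [ 0.4974 -0.2938  0.0707] top [[ 0.4973 -0.2961]] scene [[ 0.496  -0.2913]]
[[ 0.5572 -0.1857]
 [ 0.5423 -0.4241]
 [ 0.3758 -0.401 ]
 [ 0.3911 -0.1717]] [ 0.46659213 -0.29561806]
yaw -0.11109233134768462 -0.06448963154866671 0.16733537142177837 0.23430794165577154
jam [ 0.499  -0.2985]
L [ 0.5047 -0.2337]
R [ 0.4933 -0.3632]
F [ 0.4342 -0.2928]
tin [ 0.4402 -0.225 ]
shaker [ 0.4283 -0.3605]
saucer row [[152, 165, 160], [152, 165, 160], [149, 162, 157], [104, 114, 110], [95, 91, 80], [142, 148, 142], [171, 183, 180], [172, 183, 181], [172, 184, 181], [171, 183, 181], [171, 183, 181], [171, 182, 181]]
180 ((0.4675549864768982, 0.29381734132766724), (0.14781607687473297, 0.14837835729122162), 152.4407196044922) ((0.46714428067207336, 0.2939050793647766), 0.07554115355014801)
orange [[ 0.63948286 -0.32271121]] bowl [[0.80875243 0.01837723]]
```

Request:
servo_tool([
  [[0.08, -0.06, -0.02, 0.03, 0], [0.18, -0.13, -0.05, 0.08, 0], [0.3, -0.21, -0.08, 0.12, 0], [0.42, -0.3, -0.1, 0.17, 0], [0.54, -0.38, -0.13, 0.21, 0], [0.66, -0.47, -0.13, 0.2577, 0], [0.76, -0.54, -0.13, 0.2577, 0], [0.83, -0.587, -0.13, 0.2577, 0], [0.83, -0.587, -0.13, 0.2577, 0], [0.83, -0.587, -0.13, 0.2577, 0]],
], squeeze=35)

```text
time_s: 1.1
eef_pos: [0.3451, -0.491, 0.2508]
ee_rot: [3.141, 0.0, -0.0]
force: [-0.8, 0.2, -0.9]
grip_width: 0.0855
gripper_force: 0.0
```

Request:
servo_tool([
  [[0.05, -0.08, 0, 0, 0], [0.13, -0.2, 0, 0, 0], [0.22, -0.33, 0, 0, 0], [0.31, -0.47, 0, 0, 0], [0.4, -0.6, 0, 0, 0], [0.49, -0.73, 0, 0, 0], [0.57, -0.85, 0, 0, 0], [0.63, -0.95, 0, 0, 0], [0.667, -1, 0, 0, 0], [0.667, -1, 0, 0, 0]],
])

```text
time_s: 2.1
eef_pos: [0.4462, -0.3398, 0.2508]
ee_rot: [-3.141, -0.0, 0.001]
force: [0.7, -0.5, -0.3]
grip_width: 0.0855
gripper_force: 0.0
```

Request:
servo_tool([
  [[0.04, -0.07, 0, 0, 0], [0.1, -0.18, 0, 0, 0], [0.17, -0.3, 0, 0, 0], [0.24, -0.43, 0.05, 0, 0], [0.31, -0.56, 0.12, 0, 0], [0.36, -0.66, 0.2, 0, 0], [0.4, -0.727, 0.28, 0, 0], [0.4, -0.727, 0.3, 0, 0], [0.4, -0.727, 0.3, 0, 0], [0.4, -0.727, 0.3, 0, 0]],
])

```text
time_s: 3.1
eef_pos: [0.5053, -0.2326, 0.2062]
ee_rot: [3.141, -0.0, -0.001]
force: [-0.2, 0.6, 0.1]
grip_width: 0.0853
gripper_force: 0.0
```

Request:
servo_tool([
  [[0, 0, 0.08, 0, 0], [0, 0, 0.2, 0, 0], [0, 0, 0.32, 0, 0], [0, 0, 0.44, 0, 0], [0, 0, 0.55, 0, 0], [0, 0, 0.62, 0, 0], [0, 0, 0.653, 0, 0], [0, 0, 0.653, 0, 0], [0, 0, 0.653, 0, 0.2], [0, 0, 0.653, 0, 0.3]],
])

```text
time_s: 4.1
eef_pos: [0.5061, -0.2316, 0.1086]
ee_rot: [3.141, -0.001, -0.0]
force: [-0.5, -0.0, -0.5]
grip_width: 0.0605
gripper_force: 0.0
```

Request:
servo_tool([
  [[0, 0, 0, 0, 0.4], [0, 0, 0, 0, 0.5], [0, 0, 0, 0, 0.6], [0, 0, 0, 0, 0.8], [0, 0, 0, 0, 1], [0, 0, 0, 0, 1], [0, 0, 0, 0, 1], [0, 0, 0, 0, 1], [0, 0, 0, 0, 1], [0, 0, 0, 0, 1]],
])

```text
time_s: 5.1
eef_pos: [0.506, -0.2316, 0.1084]
ee_rot: [3.141, -0.001, -0.0]
force: [0.6, -0.1, 6.3]
grip_width: 0.041
gripper_force: 35.3
```

Request:
servo_tool([
  [[0, 0, -0.03, 0, 1], [0, 0, -0.1, 0, 1], [0, 0, -0.2, 0, 1], [0, 0, -0.32, 0, 1], [0, 0, -0.44, 0, 1], [0, 0, -0.54, 0, 1], [0, 0, -0.6, 0, 1], [0.02, -0.04, -0.6, 0, 1], [0.05, -0.1, -0.6, 0, 1], [0.09, -0.18, -0.6, 0, 1]],
])

```text
time_s: 6.1
eef_pos: [0.5191, -0.2035, 0.1971]
ee_rot: [-3.141, 0.001, -0.0]
force: [0.3, 0.2, -2.3]
grip_width: 0.0409
gripper_force: 35.7
```

Request:
servo_tool([
  [[0.03, -0.1, 0, 0, 1], [0.06, -0.22, 0, 0, 1], [0.09, -0.34, 0, 0, 1], [0.12, -0.46, 0, 0, 1], [0.15, -0.58, 0, 0, 1], [0.18, -0.7, 0, 0, 1], [0.21, -0.82, 0, 0, 1], [0.24, -0.92, 0, 0, 1], [0.255, -0.98, 0, 0, 1], [0.26, -1, 0, 0, 1]],
])

```text
time_s: 7.1
eef_pos: [0.5583, -0.053, 0.1976]
ee_rot: [-3.141, 0.0, 0.001]
force: [-0.5, -0.8, -1.7]
grip_width: 0.0406
gripper_force: 35.7
```

Request:
servo_tool([
  [[0, -0.04, 0, 0, 1], [0, -0.12, 0, 0, 1], [0, -0.2, 0.04, 0, 1], [0, -0.26, 0.12, 0, 1], [0, -0.287, 0.22, 0, 1], [0, -0.287, 0.32, 0, 1], [0, -0.287, 0.41, 0, 1], [0, -0.287, 0.47, 0, 1], [0, -0.287, 0.5, 0, 1], [0, -0.287, 0.507, 0, 1]],
])

```text
time_s: 8.1
eef_pos: [0.5588, -0.0113, 0.1223]
ee_rot: [-3.142, -0.001, -0.0]
force: [-3.1, -0.2, 17.7]
grip_width: 0.041
gripper_force: 37.3
```

Request:
servo_tool([
  [[0, 0, 0.003, 0, 1], [0, 0, 0.003, 0, 0.55], [0, 0, 0.003, 0, 0.5], [0, 0, 0.003, 0, 0.4], [0, 0, 0.003, 0, 0.3], [0, 0, 0.003, 0, 0.1], [0, 0, 0, 0, 0], [0, 0, -0.05, 0, 0], [0, 0, -0.2, 0, 0], [0, 0, -0.35, 0, 0]],
])

```text
time_s: 9.1
eef_pos: [0.5579, -0.0113, 0.1752]
ee_rot: [-3.141, 0.001, -0.0]
force: [0.7, -0.2, -0.2]
grip_width: 0.0856
gripper_force: 0.0
```

Run:
```python
from h import *
im=vision.read_camera("scene"); cv2.imwrite("pics/s1.png",im[:,:,::-1])
```

```text
(no output)
```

View pics/s1.png

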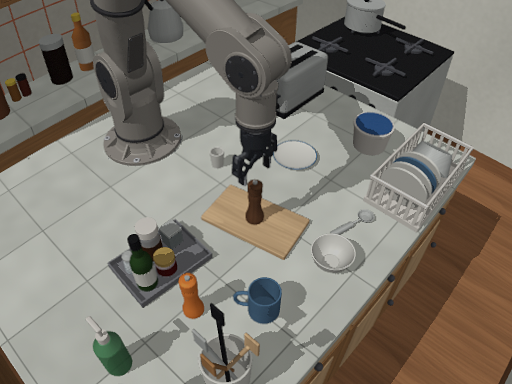

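Mill stands upright on the board at (255,200). Next is the bottle.

Request:
servo_tool([
  [[0, 0, -0.1, 0, 0], [0, 0.05, -0.25, 0, 0], [-0.03, 0.15, -0.38, 0, 0], [-0.06, 0.28, -0.47, 0, 0], [-0.09, 0.42, -0.5, 0, 0], [-0.12, 0.56, -0.5, 0, 0], [-0.15, 0.7, -0.5, 0, 0], [-0.18, 0.83, -0.5, 0, 0], [-0.2, 0.92, -0.5, 0, 0], [-0.2, 0.95, -0.5, 0, 0]],
])

```text
time_s: 10.15
eef_pos: [0.5278, -0.1552, 0.2496]
ee_rot: [3.141, -0.0, -0.002]
force: [0.1, -0.1, 0.3]
grip_width: 0.0855
gripper_force: 0.0
```

Request:
servo_tool([
  [[-0.02, 0.08, 0, 0, 0], [-0.05, 0.2, 0, 0, 0], [-0.08, 0.33, 0, 0, 0], [-0.11, 0.47, 0, 0, 0], [-0.14, 0.6, 0, 0, 0], [-0.17, 0.73, 0, 0, 0], [-0.2, 0.85, 0, 0, 0], [-0.22, 0.95, 0, 0, 0], [-0.233, 1, 0, 0, 0], [-0.233, 1, 0, 0, 0]],
])

```text
time_s: 11.15
eef_pos: [0.493, -0.3045, 0.2492]
ee_rot: [-3.142, 0.0, -0.001]
force: [-0.3, -0.2, -0.3]
grip_width: 0.0856
gripper_force: 0.0
```

Request:
servo_tool([
  [[0, 0.06, 0, 0, 0], [0, 0.15, 0, 0, 0], [0, 0.25, 0, 0, 0], [0, 0.33, 0, 0, 0], [0, 0.363, 0, 0, 0], [0, 0.363, 0, 0, 0], [0, 0.363, 0, 0, 0], [0, 0.363, 0, 0, 0], [0, 0.363, 0, 0, 0], [0, 0.363, 0, 0, 0]],
])

```text
time_s: 12.15
eef_pos: [0.4933, -0.358, 0.2494]
ee_rot: [-3.142, -0.0, 0.0]
force: [-0.2, 0.0, -0.6]
grip_width: 0.0853
gripper_force: 0.0
```

Request:
servo_tool([
  [[0, 0, 0.06, 0, 0], [0, 0, 0.16, 0, 0], [0, 0, 0.28, 0, 0], [0, 0, 0.4, 0, 0], [0, 0, 0.5, 0, 0], [0, 0, 0.58, 0, 0], [0, 0, 0.617, 0, 0], [0, 0, 0.617, 0, 0.2], [0, 0, 0.617, 0, 0.35], [0, 0, 0.617, 0, 0.5]],
], squeeze=45)

```text
time_s: 13.15
eef_pos: [0.4935, -0.3586, 0.1575]
ee_rot: [3.141, -0.001, -0.0]
force: [-1.0, -0.2, 0.5]
grip_width: 0.0441
gripper_force: 0.0
```

Request:
servo_tool([
  [[0, 0, 0, 0, 0.58], [0, 0, 0, 0, 0.65], [0, 0, 0, 0, 0.7], [0, 0, 0, 0, 0.8], [0, 0, 0, 0, 1], [0, 0, 0, 0, 1], [0, 0, 0, 0, 1], [0, 0, 0, 0, 1], [0, 0, 0, 0, 1], [0, 0, 0, 0, 1]],
])

```text
time_s: 14.15
eef_pos: [0.4934, -0.3588, 0.1573]
ee_rot: [3.141, -0.001, -0.0]
force: [-0.5, -2.8, 4.9]
grip_width: 0.0268
gripper_force: 44.5
```

Request:
servo_tool([
  [[0, 0, -0.03, 0, 1], [0, 0, -0.1, 0, 1], [0, 0, -0.2, 0, 1], [0, 0, -0.32, 0, 1], [0, 0, -0.44, 0, 1], [0, 0, -0.54, 0, 1], [0, 0, -0.62, 0, 1], [0, 0, -0.66, 0, 1], [0, 0, -0.667, 0, 1], [0, 0, -0.667, 0, 1]],
])

```text
time_s: 15.15
eef_pos: [0.493, -0.3582, 0.2564]
ee_rot: [-3.141, 0.001, -0.0]
force: [-0.1, 0.1, -4.0]
grip_width: 0.0273
gripper_force: 44.7
```

Request:
servo_tool([
  [[0.03, -0.06, 0, 0, 1], [0.06, -0.16, 0, 0, 1], [0.1, -0.28, 0, 0, 1], [0.15, -0.4, 0, 0, 1], [0.19, -0.52, 0, 0, 1], [0.23, -0.64, 0, 0, 1], [0.27, -0.76, 0, 0, 1], [0.31, -0.87, 0, 0, 1], [0.34, -0.95, 0, 0, 1], [0.35, -1, 0, 0, 1]],
])

```text
time_s: 16.15
eef_pos: [0.5462, -0.2062, 0.2566]
ee_rot: [-3.141, 0.0, 0.002]
force: [-0.3, 0.6, -4.2]
grip_width: 0.027
gripper_force: 44.7
```

Request:
servo_tool([
  [[0.04, -0.05, 0, 0, 1], [0.11, -0.15, 0, 0, 1], [0.18, -0.27, 0, 0, 1], [0.25, -0.4, 0, 0, 1], [0.32, -0.52, 0, 0, 1], [0.38, -0.65, 0, 0, 1], [0.44, -0.78, 0, 0, 1], [0.5, -0.89, 0, 0, 1], [0.54, -0.96, 0, 0, 1], [0.55, -1, 0, 0, 1]],
])

```text
time_s: 17.15
eef_pos: [0.6288, -0.0574, 0.2566]
ee_rot: [-3.141, 0.0, 0.001]
force: [-0.5, 0.0, -4.4]
grip_width: 0.0271
gripper_force: 44.7
```

Request:
servo_tool([
  [[0.02, -0.06, 0, 0, 1], [0.05, -0.16, 0, 0, 1], [0.08, -0.27, 0, 0, 1], [0.11, -0.37, 0, 0, 1], [0.127, -0.43, 0, 0, 1], [0.127, -0.433, 0.06, 0, 1], [0.127, -0.433, 0.16, 0, 1], [0.127, -0.433, 0.27, 0, 1], [0.127, -0.433, 0.35, 0, 1], [0.127, -0.433, 0.4, 0, 1]],
])

```text
time_s: 18.15
eef_pos: [0.6465, 0.0058, 0.1949]
ee_rot: [3.141, 0.002, -0.001]
force: [0.4, 0.5, -4.2]
grip_width: 0.0271
gripper_force: 44.7
```

Request:
servo_tool([
  [[0, 0, 0.03, 0, 1], [0, 0, 0.06, 0, 1], [0, 0, 0.09, 0, 1], [0, 0, 0.11, 0, 1], [0, 0, 0.13, 0, 1], [0, 0, 0.145, 0, 1], [0, 0, 0.155, 0, 1], [0, 0, 0.16, 0, 1], [0, 0, 0.16, 0, 1], [0, 0, 0.16, 0, 1]],
])

```text
time_s: 19.15
eef_pos: [0.6473, 0.0066, 0.173]
ee_rot: [-3.142, -0.0, -0.0]
force: [-0.1, -0.4, -3.3]
grip_width: 0.0272
gripper_force: 44.7
```

Request:
servo_tool([
  [[0, 0, 0.005, 0, 1], [0, 0, 0.01, 0, 1], [0, 0, 0.013, 0, 1], [0, 0, 0.013, 0, 0.65], [0, 0, 0.013, 0, 0.55], [0, 0, 0.013, 0, 0.4], [0, 0, 0.013, 0, 0.2], [0, 0, 0, 0, 0], [0, 0, -0.1, 0, 0], [0, 0, -0.25, 0, 0]],
])

```text
time_s: 20.15
eef_pos: [0.6467, 0.0066, 0.2107]
ee_rot: [-3.142, 0.002, 0.0]
force: [-0.2, 0.6, -0.5]
grip_width: 0.0852
gripper_force: 0.0
```

Request:
servo_tool([
  [[0, 0, -0.1, 0, 0], [0, 0, -0.22, 0, 0], [-0.03, 0.05, -0.28, 0, 0], [-0.1, 0.15, -0.3, 0, 0], [-0.18, 0.28, -0.3, 0, 0], [-0.26, 0.42, -0.3, 0, 0], [-0.34, 0.56, -0.3, 0, 0], [-0.42, 0.7, -0.3, 0, 0], [-0.48, 0.8, -0.3, 0, 0], [-0.5, 0.84, -0.3, 0, 0]],
])

```text
time_s: 21.15
eef_pos: [0.5706, -0.1219, 0.2552]
ee_rot: [3.141, 0.001, -0.003]
force: [0.3, 0.4, -0.2]
grip_width: 0.0854
gripper_force: 0.0
```

Run:
```python
from h import *
im=vision.read_camera("scene"); cv2.imwrite("pics/s2.png",im[:,:,::-1]); print(telemetry.state()['eef_pos'])
```

```text
[ 0.57097617 -0.12172207  0.25527908]
```

View pics/s2.png

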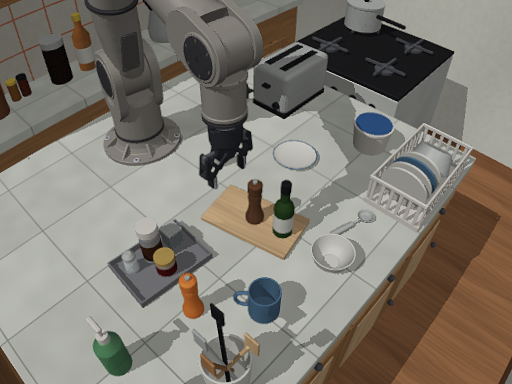

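Bottle stands upright on the board at (284,215). Next is the coffee jar.

Request:
servo_tool([
  [[-0.06, 0.07, 0, 0, 0], [-0.16, 0.18, 0, 0, 0], [-0.28, 0.31, 0.03, 0, 0], [-0.4, 0.45, 0.07, 0, 0], [-0.53, 0.58, 0.12, 0, 0], [-0.65, 0.72, 0.18, 0, 0], [-0.76, 0.85, 0.24, 0, 0], [-0.85, 0.94, 0.28, 0, 0], [-0.9, 1, 0.3, 0, 0], [-0.9, 1, 0.3, 0, 0]],
])

```text
time_s: 22.2
eef_pos: [0.4364, -0.2701, 0.2101]
ee_rot: [-3.141, 0.001, -0.001]
force: [1.0, 0.8, 0.3]
grip_width: 0.0854
gripper_force: 0.0
```

Request:
servo_tool([
  [[0, 0.05, 0, 0, 0], [-0.003, 0.11, 0, 0, 0], [-0.003, 0.129, 0, 0, 0], [-0.003, 0.129, 0.03, 0, 0], [-0.003, 0.129, 0.08, 0, 0], [-0.003, 0.129, 0.15, 0, 0], [-0.003, 0.129, 0.21, 0, 0], [-0.003, 0.129, 0.25, 0, 0], [-0.003, 0.129, 0.26, 0, 0], [-0.003, 0.129, 0.26, 0, 0]],
])

```text
time_s: 23.2
eef_pos: [0.4367, -0.2886, 0.1711]
ee_rot: [-3.141, 0.0, -0.0]
force: [-0.6, 0.6, 0.8]
grip_width: 0.0856
gripper_force: 0.0
```

Request:
servo_tool([
  [[-0.004, 0.008, 0.03, 0, 0], [-0.008, 0.014, 0.1, 0, 0], [-0.008, 0.014, 0.18, 0, 0], [-0.008, 0.014, 0.27, 0, 0], [-0.008, 0.014, 0.36, 0, 0], [-0.008, 0.014, 0.43, 0, 0], [-0.008, 0.014, 0.48, 0, 0], [-0.008, 0.014, 0.494, 0, 0], [-0.008, 0.014, 0.494, 0, 0.1], [-0.008, 0.014, 0.494, 0, 0.2]],
])

```text
time_s: 24.2
eef_pos: [0.4358, -0.291, 0.0976]
ee_rot: [3.141, -0.001, -0.0]
force: [0.2, 0.2, -0.7]
grip_width: 0.0689
gripper_force: 0.0
```

Request:
servo_tool([
  [[0, 0, 0, 0, 0.25], [0, 0, 0, 0, 0.3], [0, 0, 0, 0, 0.35], [0, 0, 0, 0, 0.4], [0, 0, 0, 0, 0.6], [0, 0, 0, 0, 1], [0, 0, 0, 0, 1], [0, 0, 0, 0, 1], [0, 0, 0, 0, 1], [0, 0, 0, 0, 1]],
])

```text
time_s: 25.2
eef_pos: [0.436, -0.2911, 0.0979]
ee_rot: [3.141, -0.001, -0.0]
force: [-0.5, -0.3, 7.2]
grip_width: 0.057
gripper_force: 46.8
```

Request:
servo_tool([
  [[0, 0, -0.03, 0, 1], [0, 0, -0.1, 0, 1], [0, 0, -0.2, 0, 1], [0, 0, -0.32, 0, 1], [0, 0, -0.44, 0, 1], [0, 0, -0.54, 0, 1], [0, 0, -0.62, 0, 1], [0, 0, -0.68, 0, 1], [0, 0, -0.7, 0, 1], [0, 0, -0.7, 0, 1]],
])

```text
time_s: 26.2
eef_pos: [0.4356, -0.2908, 0.2024]
ee_rot: [3.142, -0.0, -0.0]
force: [0.3, 0.3, -3.3]
grip_width: 0.0568
gripper_force: 48.8
```

Request:
servo_tool([
  [[0, -0.06, 0, 0, 1], [0.02, -0.16, 0, 0, 1], [0.03, -0.28, 0, 0, 1], [0.04, -0.4, 0, 0, 1], [0.05, -0.52, 0, 0, 1], [0.06, -0.64, 0, 0, 1], [0.07, -0.76, 0, 0, 1], [0.09, -0.87, 0, 0, 1], [0.1, -0.95, 0, 0, 1], [0.1, -1, 0, 0, 1]],
])

```text
time_s: 27.2
eef_pos: [0.4505, -0.1395, 0.2018]
ee_rot: [-3.141, 0.001, 0.001]
force: [0.4, -0.8, -3.3]
grip_width: 0.057
gripper_force: 48.8
```

Request:
servo_tool([
  [[0.02, -0.1, 0, 0, 1], [0.04, -0.22, 0, 0, 1], [0.06, -0.35, 0, 0, 1], [0.08, -0.48, 0, 0, 1], [0.1, -0.6, 0, 0, 1], [0.12, -0.7, 0, 0, 1], [0.13, -0.76, 0.05, 0, 1], [0.13, -0.76, 0.13, 0, 1], [0.13, -0.76, 0.22, 0, 1], [0.13, -0.76, 0.3, 0, 1]],
])

```text
time_s: 28.2
eef_pos: [0.4694, -0.0277, 0.1556]
ee_rot: [3.141, 0.001, -0.001]
force: [-0.1, 0.4, -3.0]
grip_width: 0.0569
gripper_force: 48.8
```

Request:
servo_tool([
  [[0, 0, 0.06, 0, 1], [0, 0, 0.12, 0, 1], [0, 0, 0.17, 0, 1], [0, 0, 0.21, 0, 1], [0, 0, 0.25, 0, 1], [0, 0, 0.28, 0, 1], [0, 0, 0.295, 0, 1], [0, 0, 0.3, 0, 1], [0, 0, 0.3, 0, 1], [0, 0, 0.3, 0, 1]],
])

```text
time_s: 29.2
eef_pos: [0.4703, -0.0268, 0.1125]
ee_rot: [-3.142, -0.0, -0.0]
force: [-0.2, 0.0, -2.2]
grip_width: 0.0569
gripper_force: 48.8
```

Request:
servo_tool([
  [[0, 0, 0.004, 0, 1], [0, 0, 0.008, 0, 1], [0, 0, 0.01, 0, 1], [0, 0, 0.01, 0, 0.3], [0, 0, 0.01, 0, 0.2], [0, 0, 0.01, 0, 0.1], [0, 0, 0.01, 0, 0], [0, 0, 0, 0, 0], [0, 0, -0.12, 0, 0], [0, 0, -0.3, 0, 0]],
])

```text
time_s: 30.2
eef_pos: [0.4691, -0.0268, 0.1568]
ee_rot: [-3.141, 0.003, 0.0]
force: [0.3, -0.4, 1.0]
grip_width: 0.0854
gripper_force: 0.0
```

Request:
servo_tool([
  [[0, 0, -0.1, 0, 0], [0, 0.04, -0.15, 0, 0], [0, 0.14, -0.15, 0, 0], [0.02, 0.28, -0.15, 0, 0], [0.04, 0.42, -0.15, 0, 0], [0.06, 0.56, -0.15, 0, 0], [0.08, 0.7, -0.15, 0, 0], [0.1, 0.84, -0.15, 0, 0], [0.1, 0.95, -0.15, 0, 0], [0.1, 1, -0.15, 0, 0]],
])

```text
time_s: 31.2
eef_pos: [0.4845, -0.1787, 0.1791]
ee_rot: [3.141, 0.001, -0.002]
force: [0.0, 0.1, -0.3]
grip_width: 0.0853
gripper_force: 0.0
```

Run:
```python
from h import *
s=vision.read_camera("scene");t=vision.read_camera("top")
c=np.hstack([s,t]); cv2.imwrite("pics/s3.png",cv2.resize(c[100:320,:,::-1],(800,172)))
a=cv2.resize(s[160:310,90:330,::-1],None,fx=2.5,fy=2.5);cv2.imwrite("pics/s3.png",a)
a=t[:,:,::-1].copy();h=cv2.cvtColor(a,cv2.COLOR_BGR2HSV);cv2.imwrite("pics/t3.png",a)
m=cv2.inRange(h,(12,90,60),(30,255,255)); m2=m*0; m2[190:225,360:400]=m[190:225,360:400]
c=biggest(m2).reshape(-1,2); print("jam",cv2.boundingRect(c),cv2.minEnclosingCircle(onplane("top",c,0.067).astype(np.float32)),telemetry.state()['eef_pos'])
```

```text
Traceback (most recent call last):
  File "h.py", line 20, in biggest
    c=cv2.findContours(m.astype(np.uint8),0,2)[0]; return max(c,key=cv2.contourArea)
                                                          ~~~^^^^^^^^^^^^^^^^^^^^^^^
ValueError: max() iterable argument is empty
```

View pics/s3.png

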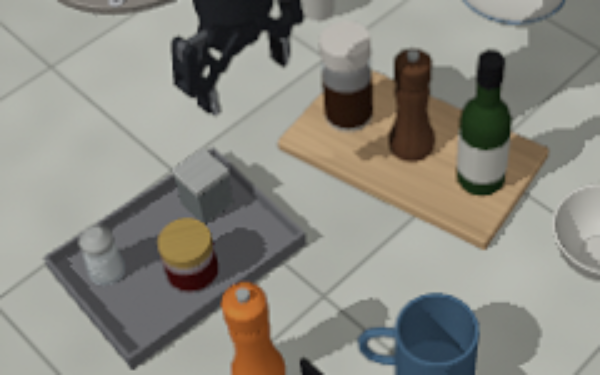

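All three stand on the board at crop (345,75), (412,105) and (484,125), and the jam jar is alone in the back row at (187,250).

Request:
servo_tool([
  [[0.01, 0.06, 0, 0, 0], [0.03, 0.16, 0, 0, 0], [0.05, 0.29, 0, 0, 0], [0.06, 0.43, 0, 0, 0], [0.08, 0.56, 0, 0, 0], [0.086, 0.67, 0.05, 0, 0], [0.086, 0.74, 0.12, 0, 0], [0.086, 0.769, 0.2, 0, 0], [0.086, 0.769, 0.25, 0, 0], [0.086, 0.769, 0.26, 0, 0]],
])

```text
time_s: 32.3
eef_pos: [0.4974, -0.2911, 0.1391]
ee_rot: [-3.14, 0.002, 0.001]
force: [0.4, 0.2, 0.2]
grip_width: 0.0851
gripper_force: 0.0
```

Request:
servo_tool([
  [[0, 0, 0.06, 0, 0], [0, 0, 0.14, 0, 0], [0, 0, 0.24, 0, 0], [0, 0, 0.34, 0, 0], [0, 0, 0.44, 0, 0], [0, 0, 0.54, 0, 0], [0, 0, 0.62, 0, 0], [0, 0, 0.68, 0, 0], [0, 0, 0.694, 0, 0], [0, 0, 0.694, 0, 0]],
])

```text
time_s: 33.3
eef_pos: [0.498, -0.2922, 0.0364]
ee_rot: [-3.141, 0.0, -0.0]
force: [-1.3, 0.3, -0.8]
grip_width: 0.085
gripper_force: 0.0
```

Request:
servo_tool([
  [[0, 0, 0, 0, 0.1], [0, 0, 0, 0, 0.2], [0, 0, 0, 0, 0.27], [0, 0, 0, 0, 0.33], [0, 0, 0, 0, 0.4], [0, 0, 0, 0, 0.6], [0, 0, 0, 0, 1], [0, 0, 0, 0, 1], [0, 0, 0, 0, 1], [0, 0, 0, 0, 1]],
])

```text
time_s: 34.3
eef_pos: [0.4982, -0.2925, 0.0373]
ee_rot: [3.141, -0.001, -0.0]
force: [-2.9, -0.9, 10.3]
grip_width: 0.0545
gripper_force: 45.7
```

Request:
servo_tool([
  [[0, 0, -0.04, 0, 1], [0, 0, -0.12, 0, 1], [0, 0, -0.23, 0, 1], [0, 0, -0.36, 0, 1], [0, 0, -0.49, 0, 1], [0, 0, -0.62, 0, 1], [0, 0, -0.75, 0, 1], [0, 0, -0.87, 0, 1], [0, 0, -0.95, 0, 1], [0, 0, -1, 0, 1]],
])

```text
time_s: 35.3
eef_pos: [0.4982, -0.2922, 0.188]
ee_rot: [3.141, -0.001, 0.0]
force: [1.0, 0.2, -2.0]
grip_width: 0.0549
gripper_force: 48.0
```

Request:
servo_tool([
  [[0, 0, -0.08, 0, 1], [-0.02, -0.02, -0.16, 0, 1], [-0.05, -0.06, -0.22, 0, 1], [-0.08, -0.12, -0.27, 0, 1], [-0.11, -0.2, -0.27, 0, 1], [-0.14, -0.29, -0.27, 0, 1], [-0.17, -0.39, -0.27, 0, 1], [-0.19, -0.49, -0.27, 0, 1], [-0.203, -0.56, -0.27, 0, 1], [-0.203, -0.6, -0.27, 0, 1]],
])

```text
time_s: 36.3
eef_pos: [0.4674, -0.2008, 0.2271]
ee_rot: [-3.141, 0.0, 0.001]
force: [-0.1, -0.4, -1.5]
grip_width: 0.0545
gripper_force: 48.0
```

Request:
servo_tool([
  [[0, -0.06, 0, 0, 1], [0, -0.16, 0, 0, 1], [0, -0.27, 0, 0, 1], [0, -0.38, 0, 0, 1], [0, -0.49, 0, 0, 1], [0, -0.6, 0, 0, 1], [0, -0.71, 0, 0, 1], [0, -0.82, 0, 0, 1], [0, -0.92, 0, 0, 1], [0, -1, 0, 0, 1]],
])

```text
time_s: 37.3
eef_pos: [0.4676, -0.0512, 0.2271]
ee_rot: [-3.141, -0.0, 0.0]
force: [0.1, -1.7, -2.4]
grip_width: 0.0546
gripper_force: 48.0
```

Request:
servo_tool([
  [[0, -0.08, 0, 0, 1], [0, -0.18, 0, 0, 1], [0, -0.29, 0, 0, 1], [0, -0.4, 0, 0, 1], [0, -0.51, 0, 0, 1], [0, -0.62, 0, 0, 1], [0, -0.73, 0, 0, 1], [0, -0.84, 0, 0, 1], [0, -0.93, 0, 0, 1], [0, -1, 0, 0, 1]],
])

```text
time_s: 38.3
eef_pos: [0.4675, 0.0988, 0.2271]
ee_rot: [-3.141, 0.0, 0.0]
force: [-0.4, 0.2, -1.9]
grip_width: 0.0545
gripper_force: 48.0
```

Request:
servo_tool([
  [[0, -0.08, 0, 0, 1], [0, -0.18, 0, 0, 1], [0, -0.29, 0, 0, 1], [0, -0.4, 0, 0, 1], [0, -0.51, 0, 0, 1], [0, -0.62, 0, 0, 1], [0, -0.73, 0, 0, 1], [0, -0.84, 0, 0, 1], [0, -0.93, 0, 0, 1], [0, -1, 0, 0, 1]],
])

```text
time_s: 39.3
eef_pos: [0.4675, 0.2488, 0.2271]
ee_rot: [-3.141, 0.0, 0.0]
force: [-0.8, -0.6, -2.8]
grip_width: 0.0545
gripper_force: 48.0
```

Request:
servo_tool([
  [[0, -0.08, 0, 0, 1], [0, -0.16, 0, 0, 1], [0, -0.24, 0.02, 0, 1], [0, -0.3, 0.07, 0, 1], [0, -0.3, 0.15, 0, 1], [0, -0.3, 0.25, 0, 1], [0, -0.3, 0.36, 0, 1], [0, -0.3, 0.46, 0, 1], [0, -0.3, 0.55, 0, 1], [0, -0.3, 0.6, 0, 1]],
])

```text
time_s: 40.3
eef_pos: [0.4672, 0.2922, 0.1354]
ee_rot: [3.141, 0.001, -0.0]
force: [0.4, 0.0, -2.4]
grip_width: 0.0544
gripper_force: 48.0
```

Run:
```python
from h import *
s=vision.read_camera("scene");t=vision.read_camera("top");st=telemetry.state();print(st['eef_pos'],st['joints'].round(2))
cv2.imwrite("pics/s4.png",np.hstack([cv2.resize(s[90:220,210:370,::-1],(400,325)),cv2.resize(t[160:290,40:200,::-1],(400,325))]))
```

```text
[0.46712539 0.29243192 0.13595432] [-0.32  0.37 -0.43  1.95  0.2   0.87 -2.43]
```

View pics/s4.png

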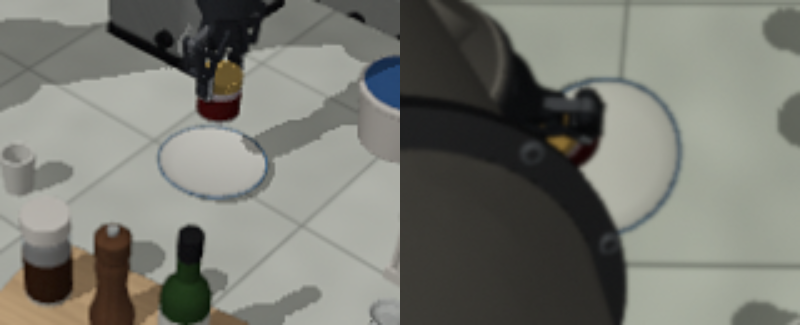

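The jam jar hangs straight above the saucer (scene crop (220,90), saucer (213,162)), so I'll lower it.

Request:
servo_tool([
  [[0, -0.008, 0.04, 0, 1], [0, -0.008, 0.12, 0, 1], [0, -0.008, 0.22, 0, 1], [0, -0.008, 0.32, 0, 1], [0, -0.008, 0.41, 0, 1], [0, -0.008, 0.49, 0, 1], [0, -0.008, 0.55, 0, 1], [0, -0.008, 0.59, 0, 1], [0, -0.008, 0.61, 0, 1], [0, -0.008, 0.62, 0, 1]],
])

```text
time_s: 41.4
eef_pos: [0.4677, 0.2941, 0.0441]
ee_rot: [-3.141, -0.0, -0.0]
force: [0.0, 0.1, -2.2]
grip_width: 0.0546
gripper_force: 48.0
```

Request:
servo_tool([
  [[0, 0, 0.005, 0, 1], [0, 0, 0.01, 0, 1], [0, 0, 0.015, 0, 1], [0, 0, 0.02, 0, 1], [0, 0, 0.024, 0, 1], [0, 0, 0.024, 0, 1], [0, 0, 0.024, 0, 1], [0, 0, 0.024, 0, 1], [0, 0, 0.024, 0, 1], [0, 0, 0.024, 0, 1]],
])

```text
time_s: 42.4
eef_pos: [0.4676, 0.2941, 0.0406]
ee_rot: [-3.141, -0.0, -0.0]
force: [1.3, -0.1, -2.7]
grip_width: 0.0546
gripper_force: 48.0
```

Request:
servo_tool([
  [[0, 0, 0.004, 0, 1], [0, 0, 0.008, 0, 1], [0, 0, 0.012, 0, 1], [0, 0, 0.015, 0, 1], [0, 0, 0.017, 0, 1], [0, 0, 0.017, 0, 1], [0, 0, 0.017, 0, 1], [0, 0, 0.017, 0, 1], [0, 0, 0.017, 0, 1], [0, 0, 0.017, 0, 1]],
])

```text
time_s: 43.4
eef_pos: [0.4676, 0.2941, 0.0393]
ee_rot: [3.141, -0.001, -0.0]
force: [-8.4, -5.2, 26.9]
grip_width: 0.0547
gripper_force: 51.0
```

Request:
servo_tool([
  [[0, 0, -0.004, 0, 1], [0, 0, -0.007, 0, 1], [0, 0, -0.007, 0, 0.33], [0, 0, -0.007, 0, 0.25], [0, 0, -0.007, 0, 0.15], [0, 0, -0.007, 0, 0], [0, 0, -0.02, 0, 0], [0, 0, -0.08, 0, 0], [0, 0, -0.2, 0, 0], [0, 0, -0.34, 0, 0]],
])

```text
time_s: 44.4
eef_pos: [0.4672, 0.2939, 0.0898]
ee_rot: [3.141, 0.001, 0.0]
force: [0.4, 0.8, -0.3]
grip_width: 0.0851
gripper_force: 0.0
```

Request:
servo_tool([
  [[0, 0, -0.12, 0, 0], [0, 0, -0.25, 0, 0], [0, 0, -0.4, 0, 0], [0, 0.05, -0.52, 0, 0], [0, 0.15, -0.6, 0, 0], [0, 0.28, -0.65, 0, 0], [0, 0.43, -0.7, 0, 0], [0, 0.6, -0.7, 0, 0], [0, 0.78, -0.7, 0, 0], [0, 0.95, -0.7, 0, 0]],
])

```text
time_s: 45.4
eef_pos: [0.4674, 0.1505, 0.1948]
ee_rot: [-3.141, -0.001, 0.0]
force: [0.0, 0.9, 0.5]
grip_width: 0.0856
gripper_force: 0.0
```

Run:
```python
from h import *
s=vision.read_camera("scene");t=vision.read_camera("top");st=telemetry.state();print(st['eef_pos'],st['joints'].round(2))
cv2.imwrite("pics/s5.png",np.hstack([cv2.resize(s[90:220,210:370,::-1],(400,325)),cv2.resize(t[160:290,40:200,::-1],(400,325))]))
h=cv2.cvtColor(t,cv2.COLOR_RGB2HSV);m=cv2.inRange(h,(12,90,50),(30,255,255)); m[:180]=0;m[265:]=0;m[:,165:]=0;m[:,:80]=0
if m.any(): c=biggest(m).reshape(-1,2); print("jam",len(c),cv2.minEnclosingCircle(onplane("top",c,0.068).astype(np.float32)))
```

```text
[0.46764143 0.14824995 0.19463904] [-0.08  0.19 -0.4   2.03  0.09  0.94 -2.1 ]
```

View pics/s5.png

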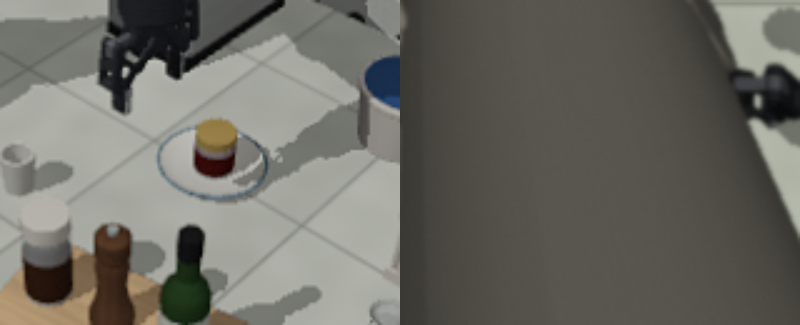

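The jam jar stands upright at the middle of the saucer (crop (215,150), saucer (213,162)). I'll check how well it is centred while moving to the coffee jar.

Request:
servo_tool([
  [[0, 0.06, 0, 0, 0], [0, 0.16, 0, 0, 0], [0, 0.28, 0, 0, 0], [0.01, 0.41, 0, 0, 0], [0.01, 0.54, 0, 0, 0], [0.01, 0.67, 0, 0, 0], [0.015, 0.8, 0, 0, 0], [0.018, 0.93, 0, 0, 0], [0.018, 1, 0, 0, 0], [0.018, 1, 0, 0, 0]],
])

```text
time_s: 46.5
eef_pos: [0.4703, 0.0008, 0.1942]
ee_rot: [3.142, -0.0, -0.001]
force: [-0.4, 0.3, -0.8]
grip_width: 0.0854
gripper_force: 0.0
```

Run:
```python
from h import *
s=lambda u,v:((u+.5)/2.5-.5+210,(v+.5)/2.5-.5+90)
print(onplane("scene",[s(216.5,133)],.068),onplane("scene",[s(213,162)],.016),telemetry.state()['eef_pos'])
t=vision.read_camera("top");h=cv2.cvtColor(t,cv2.COLOR_RGB2HSV);m=cv2.inRange(h,(12,90,50),(30,255,255)); m[:180]=0;m[265:]=0;m[:,165:]=0;m[:,:80]=0
if m.any(): c=biggest(m).reshape(-1,2); print("jam",len(c),cv2.minEnclosingCircle(onplane("top",c,0.068).astype(np.float32)))
```

```text
[[0.47028451 0.29211939]] [[0.4687359  0.29295794]] [0.47029406 0.00078141 0.19415925]
jam 35 ((0.46796610951423645, 0.29123052954673767), 0.030049540102481842)
```

Request:
servo_tool([
  [[0, 0.06, 0, 0, 0], [0, 0.13, 0, 0, 0], [0, 0.184, 0, 0, 0], [0, 0.184, 0.06, 0, 0], [0, 0.184, 0.16, 0, 0], [0, 0.184, 0.28, 0, 0], [0, 0.184, 0.4, 0, 0], [0, 0.184, 0.5, 0, 0], [0, 0.184, 0.55, 0, 0], [0, 0.184, 0.555, 0, 0]],
])

```text
time_s: 47.55
eef_pos: [0.4696, -0.0259, 0.1097]
ee_rot: [-3.141, 0.002, 0.0]
force: [0.7, 0.7, -0.7]
grip_width: 0.0854
gripper_force: 0.0
```

Request:
servo_tool([
  [[0, 0, 0, 0, 0.1], [0, 0, 0, 0, 0.2], [0, 0, 0, 0, 0.27], [0, 0, 0, 0, 0.33], [0, 0, 0, 0, 0.5], [0, 0, 0, 0, 1], [0, 0, 0, 0, 1], [0, 0, 0, 0, 1], [0, 0, 0, 0, 1], [0, 0, 0, 0, 1]],
])

```text
time_s: 48.55
eef_pos: [0.4709, -0.0262, 0.1115]
ee_rot: [3.141, -0.002, -0.0]
force: [-1.7, -1.3, 8.7]
grip_width: 0.0571
gripper_force: 46.2
```

Request:
servo_tool([
  [[0, 0, -0.03, 0, 1], [0, 0, -0.1, 0, 1], [0, 0, -0.2, 0, 1], [0, 0, -0.32, 0, 1], [0, 0, -0.44, 0, 1], [0, 0, -0.53, 0, 1], [0, 0, -0.59, 0, 1], [0, 0, -0.6, 0, 1], [0, 0, -0.6, 0, 1], [0, 0, -0.6, 0, 1]],
])

```text
time_s: 49.55
eef_pos: [0.4698, -0.0261, 0.2002]
ee_rot: [-3.142, 0.001, -0.0]
force: [-0.2, 0.2, -3.4]
grip_width: 0.0569
gripper_force: 48.6
```

Request:
servo_tool([
  [[-0.01, 0.06, 0, 0, 1], [-0.02, 0.16, 0, 0, 1], [-0.03, 0.28, 0, 0, 1], [-0.05, 0.4, 0, 0, 1], [-0.06, 0.52, 0, 0, 1], [-0.08, 0.64, 0, 0, 1], [-0.09, 0.76, 0, 0, 1], [-0.1, 0.87, 0, 0, 1], [-0.12, 0.95, 0, 0, 1], [-0.12, 1, 0, 0, 1]],
])

```text
time_s: 50.55
eef_pos: [0.4515, -0.1773, 0.2004]
ee_rot: [-3.141, 0.001, -0.001]
force: [0.5, -0.2, -2.3]
grip_width: 0.0569
gripper_force: 48.7
```

Request:
servo_tool([
  [[-0.02, 0.08, 0, 0, 1], [-0.03, 0.18, 0, 0, 1], [-0.04, 0.3, 0, 0, 1], [-0.06, 0.42, 0, 0, 1], [-0.08, 0.54, 0, 0, 1], [-0.1, 0.65, 0, 0, 1], [-0.107, 0.73, 0, 0, 1], [-0.107, 0.766, 0, 0, 1], [-0.107, 0.766, 0, 0, 1], [-0.107, 0.766, 0, 0, 1]],
])

```text
time_s: 51.55
eef_pos: [0.4364, -0.2903, 0.2006]
ee_rot: [-3.141, 0.0, 0.001]
force: [0.9, 0.3, -3.1]
grip_width: 0.0568
gripper_force: 48.7
```

Request:
servo_tool([
  [[-0.003, 0.004, 0.04, 0, 1], [-0.003, 0.004, 0.12, 0, 1], [-0.003, 0.004, 0.22, 0, 1], [-0.003, 0.004, 0.33, 0, 1], [-0.003, 0.004, 0.43, 0, 1], [-0.003, 0.004, 0.52, 0, 1], [-0.003, 0.004, 0.59, 0, 1], [-0.003, 0.004, 0.64, 0, 1], [-0.003, 0.004, 0.66, 0, 1], [-0.003, 0.004, 0.665, 0, 1]],
])

```text
time_s: 52.55
eef_pos: [0.4358, -0.2915, 0.1008]
ee_rot: [-3.141, 0.0, -0.0]
force: [0.4, -0.1, -3.3]
grip_width: 0.0568
gripper_force: 48.7
```

Request:
servo_tool([
  [[0, 0, 0.003, 0, 1], [0, 0, 0.006, 0, 1], [0, 0, 0.01, 0, 1], [0, 0, 0.01, 0, 0.33], [0, 0, 0.01, 0, 0.25], [0, 0, 0.01, 0, 0.12], [0, 0, 0.01, 0, 0], [0, 0, 0, 0, 0], [0, 0, -0.12, 0, 0], [0, 0, -0.3, 0, 0]],
])

```text
time_s: 53.55
eef_pos: [0.4349, -0.2911, 0.1455]
ee_rot: [-3.14, 0.002, 0.0]
force: [-0.2, -0.5, 0.4]
grip_width: 0.0852
gripper_force: 0.0
```

Request:
servo_tool([
  [[0, 0, -0.15, 0, 0], [0.04, -0.05, -0.3, 0, 0], [0.1, -0.14, -0.4, 0, 0], [0.18, -0.27, -0.46, 0, 0], [0.26, -0.4, -0.46, 0, 0], [0.34, -0.54, -0.46, 0, 0], [0.42, -0.68, -0.46, 0, 0], [0.5, -0.82, -0.46, 0, 0], [0.54, -0.93, -0.46, 0, 0], [0.55, -1, -0.46, 0, 0]],
])

```text
time_s: 54.55
eef_pos: [0.5188, -0.1401, 0.2151]
ee_rot: [-3.141, -0.0, 0.001]
force: [0.2, -0.3, 0.6]
grip_width: 0.0856
gripper_force: 0.0
```

Request:
servo_tool([
  [[0.02, -0.06, 0, 0, 0], [0.05, -0.16, 0, 0, 0], [0.09, -0.29, 0, 0, 0], [0.13, -0.42, 0, 0, 0], [0.17, -0.55, 0, 0, 0], [0.21, -0.67, 0, 0, 0], [0.25, -0.78, 0, 0, 0], [0.267, -0.859, 0, 0, 0], [0.267, -0.859, 0, 0, 0], [0.267, -0.859, 0, 0, 0]],
])

```text
time_s: 55.55
eef_pos: [0.558, -0.0135, 0.2149]
ee_rot: [3.141, 0.0, -0.0]
force: [0.3, -0.9, 0.2]
grip_width: 0.0857
gripper_force: 0.0
```

Request:
servo_tool([
  [[0, 0, 0.05, 0, 0], [0, 0, 0.14, 0, 0], [0, 0, 0.25, 0, 0], [0, 0, 0.36, 0, 0], [0, 0, 0.47, 0, 0], [0, 0, 0.56, 0, 0], [0, 0, 0.61, 0, 0], [0, 0, 0.62, 0, 0.1], [0, 0, 0.62, 0, 0.2], [0, 0, 0.62, 0, 0.3]],
], squeeze=40)

```text
time_s: 56.55
eef_pos: [0.5587, -0.0127, 0.1226]
ee_rot: [-3.142, -0.001, -0.0]
force: [0.1, -0.5, 0.6]
grip_width: 0.0599
gripper_force: 0.0
```

Request:
servo_tool([
  [[0, 0, 0, 0, 0.4], [0, 0, 0, 0, 0.47], [0, 0, 0, 0, 0.53], [0, 0, 0, 0, 0.7], [0, 0, 0, 0, 1], [0, 0, 0, 0, 1], [0, 0, 0, 0, 1], [0, 0, 0, 0, 1], [0, 0, 0, 0, 1], [0, 0, 0, 0, 1]],
])

```text
time_s: 57.55
eef_pos: [0.5587, -0.0126, 0.1226]
ee_rot: [-3.141, -0.001, 0.0]
force: [-0.3, 0.8, 6.3]
grip_width: 0.0407
gripper_force: 39.7
```

Request:
servo_tool([
  [[0, 0, -0.03, 0, 1], [0, 0, -0.1, 0, 1], [0, 0, -0.2, 0, 1], [0, 0, -0.31, 0, 1], [0, 0, -0.42, 0, 1], [0, 0, -0.51, 0, 1], [0, 0, -0.58, 0, 1], [0, 0, -0.6, 0, 1], [0, 0, -0.6, 0, 1], [0, 0, -0.6, 0, 1]],
])

```text
time_s: 58.55
eef_pos: [0.558, -0.0128, 0.2114]
ee_rot: [-3.142, 0.001, -0.0]
force: [0.2, 0.7, -1.0]
grip_width: 0.0408
gripper_force: 40.7
```

Request:
servo_tool([
  [[-0.02, 0.06, 0, 0, 1], [-0.04, 0.16, 0, 0, 1], [-0.07, 0.28, 0, 0, 1], [-0.1, 0.4, 0, 0, 1], [-0.13, 0.52, 0, 0, 1], [-0.16, 0.64, 0, 0, 1], [-0.19, 0.76, 0, 0, 1], [-0.21, 0.87, 0, 0, 1], [-0.23, 0.95, 0, 0, 1], [-0.24, 1, 0, 0, 1]],
])

```text
time_s: 59.55
eef_pos: [0.5215, -0.1645, 0.2118]
ee_rot: [3.141, 0.0, -0.002]
force: [0.4, 0.5, -1.0]
grip_width: 0.0412
gripper_force: 40.7
```

Request:
servo_tool([
  [[-0.02, 0.08, 0, 0, 1], [-0.04, 0.18, 0, 0, 1], [-0.07, 0.29, 0, 0, 1], [-0.1, 0.39, 0, 0, 1], [-0.107, 0.45, 0, 0, 1], [-0.107, 0.46, 0.02, 0, 1], [-0.107, 0.46, 0.08, 0, 1], [-0.107, 0.46, 0.16, 0, 1], [-0.107, 0.46, 0.25, 0, 1], [-0.107, 0.46, 0.3, 0, 1]],
])

```text
time_s: 60.55
eef_pos: [0.5057, -0.2309, 0.165]
ee_rot: [-3.141, 0.002, 0.001]
force: [0.1, 0.0, -2.9]
grip_width: 0.0409
gripper_force: 40.7
```

Request:
servo_tool([
  [[0, 0.003, 0.06, 0, 1], [0, 0.005, 0.12, 0, 1], [0, 0.005, 0.18, 0, 1], [0, 0.005, 0.23, 0, 1], [0, 0.005, 0.28, 0, 1], [0, 0.005, 0.32, 0, 1], [0, 0.005, 0.35, 0, 1], [0, 0.005, 0.365, 0, 1], [0, 0.005, 0.365, 0, 1], [0, 0.005, 0.365, 0, 1]],
])

```text
time_s: 61.55
eef_pos: [0.5064, -0.2325, 0.1124]
ee_rot: [3.142, -0.0, -0.0]
force: [-0.1, -0.1, -1.2]
grip_width: 0.0411
gripper_force: 40.7
```

Request:
servo_tool([
  [[0, 0, 0.005, 0, 1], [0, 0, 0.01, 0, 1], [0, 0, 0.015, 0, 1], [0, 0, 0.015, 0, 0.5], [0, 0, 0.015, 0, 0.4], [0, 0, 0.015, 0, 0.25], [0, 0, 0.015, 0, 0.1], [0, 0, 0, 0, 0], [0, 0, -0.1, 0, 0], [0, 0, -0.25, 0, 0]],
])

```text
time_s: 62.55
eef_pos: [0.5056, -0.2322, 0.1494]
ee_rot: [-3.141, 0.002, 0.0]
force: [0.4, -0.1, 0.1]
grip_width: 0.0853
gripper_force: 0.0
```

Request:
servo_tool([
  [[0, 0, -0.15, 0, 0], [0, 0, -0.32, 0, 0], [0.05, -0.05, -0.5, 0, 0], [0.12, -0.14, -0.62, 0, 0], [0.22, -0.27, -0.7, 0, 0], [0.32, -0.4, -0.7, 0, 0], [0.42, -0.54, -0.7, 0, 0], [0.52, -0.68, -0.7, 0, 0], [0.58, -0.78, -0.7, 0, 0], [0.6, -0.83, -0.7, 0, 0]],
])

```text
time_s: 63.55
eef_pos: [0.5969, -0.1064, 0.2547]
ee_rot: [-3.141, -0.0, 0.002]
force: [-0.1, 0.2, 0.5]
grip_width: 0.0853
gripper_force: 0.0
```

Run:
```python
from h import *
s=vision.read_camera("scene");print(telemetry.state()['eef_pos'])
cv2.imwrite("pics/s6.png",cv2.resize(s[160:310,90:330,::-1],None,fx=2.5,fy=2.5))
```

```text
[ 0.59675569 -0.10592173  0.25461886]
```

View pics/s6.png

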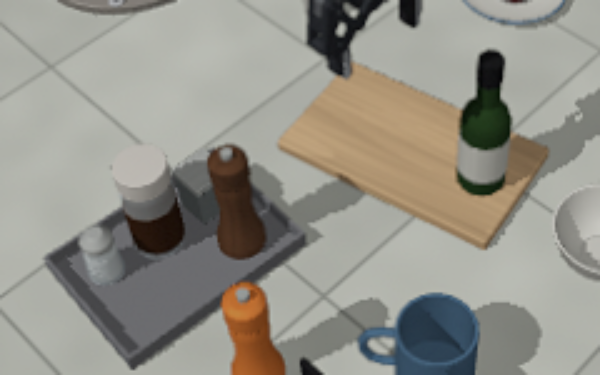

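Coffee jar (150,200) and mill (238,205) are back in the tray, upright. Only the bottle (485,125) is left.

Request:
servo_tool([
  [[0.03, -0.06, 0, 0, 0], [0.08, -0.16, 0, 0, 0], [0.13, -0.28, 0, 0, 0], [0.18, -0.4, 0, 0, 0], [0.24, -0.52, 0, 0, 0], [0.29, -0.63, 0, 0, 0], [0.33, -0.71, 0, 0, 0], [0.337, -0.75, 0, 0, 0], [0.337, -0.75, 0, 0, 0], [0.337, -0.75, 0, 0, 0]],
], squeeze=45)

```text
time_s: 64.6
eef_pos: [0.6466, 0.0038, 0.2548]
ee_rot: [3.141, 0.0, -0.001]
force: [-0.5, -0.7, 0.0]
grip_width: 0.0851
gripper_force: 0.0
```

Request:
servo_tool([
  [[0, 0, 0.05, 0, 0], [0, 0, 0.13, 0, 0], [0, 0, 0.23, 0, 0], [0, 0, 0.33, 0, 0], [0, 0, 0.43, 0, 0], [0, 0, 0.51, 0, 0], [0, 0, 0.55, 0, 0], [0, 0, 0.558, 0, 0.2], [0, 0, 0.558, 0, 0.35], [0, 0, 0.558, 0, 0.5]],
])

```text
time_s: 65.6
eef_pos: [0.6472, 0.0046, 0.1717]
ee_rot: [-3.141, -0.001, -0.0]
force: [-0.5, -0.0, 0.6]
grip_width: 0.0444
gripper_force: 0.0
```

Request:
servo_tool([
  [[0, 0, 0, 0, 0.58], [0, 0, 0, 0, 0.65], [0, 0, 0, 0, 0.7], [0, 0, 0, 0, 0.8], [0, 0, 0, 0, 1], [0, 0, 0, 0, 1], [0, 0, 0, 0, 1], [0, 0, 0, 0, 1], [0, 0, 0, 0, 1], [0, 0, 0, 0, 1]],
])

```text
time_s: 66.6
eef_pos: [0.6471, 0.0047, 0.1716]
ee_rot: [-3.141, -0.001, 0.0]
force: [0.4, 1.3, 5.8]
grip_width: 0.027
gripper_force: 44.5
```

Request:
servo_tool([
  [[0, 0, -0.03, 0, 1], [0, 0, -0.1, 0, 1], [0, 0, -0.2, 0, 1], [0, 0, -0.31, 0, 1], [0, 0, -0.42, 0, 1], [0, 0, -0.51, 0, 1], [0, 0, -0.58, 0, 1], [0, 0, -0.6, 0, 1], [0, 0, -0.6, 0, 1], [0, 0, -0.6, 0, 1]],
])

```text
time_s: 67.6
eef_pos: [0.6465, 0.0045, 0.2603]
ee_rot: [3.142, 0.001, -0.0]
force: [-0.8, -0.4, -4.2]
grip_width: 0.0266
gripper_force: 44.5
```

Request:
servo_tool([
  [[0, 0.04, -0.07, 0, 1], [-0.02, 0.12, -0.17, 0, 1], [-0.05, 0.24, -0.28, 0, 1], [-0.09, 0.37, -0.38, 0, 1], [-0.13, 0.5, -0.46, 0, 1], [-0.18, 0.63, -0.5, 0, 1], [-0.23, 0.76, -0.5, 0, 1], [-0.28, 0.87, -0.5, 0, 1], [-0.32, 0.95, -0.5, 0, 1], [-0.34, 1, -0.5, 0, 1]],
])

```text
time_s: 68.6
eef_pos: [0.5951, -0.1473, 0.3369]
ee_rot: [3.141, -0.001, -0.002]
force: [0.4, -0.1, -4.3]
grip_width: 0.027
gripper_force: 44.9
```

Request:
servo_tool([
  [[-0.02, 0.06, 0, 0, 1], [-0.05, 0.16, 0, 0, 1], [-0.09, 0.28, 0, 0, 1], [-0.13, 0.4, 0, 0, 1], [-0.17, 0.52, 0, 0, 1], [-0.21, 0.64, 0, 0, 1], [-0.25, 0.76, 0, 0, 1], [-0.29, 0.87, 0, 0, 1], [-0.32, 0.95, 0, 0, 1], [-0.34, 1, 0, 0, 1]],
])

```text
time_s: 69.6
eef_pos: [0.5442, -0.2968, 0.3359]
ee_rot: [3.142, 0.0, -0.001]
force: [0.1, -0.7, -4.2]
grip_width: 0.0267
gripper_force: 44.9
```

Request:
servo_tool([
  [[-0.06, 0.08, 0, 0, 1], [-0.12, 0.17, 0, 0, 1], [-0.19, 0.26, 0, 0, 1], [-0.26, 0.34, 0, 0, 1], [-0.32, 0.4, 0, 0, 1], [-0.34, 0.42, 0, 0, 1], [-0.34, 0.42, 0, 0, 1], [-0.34, 0.42, 0, 0, 1], [-0.34, 0.42, 0, 0, 1], [-0.34, 0.42, 0, 0, 1]],
])

```text
time_s: 70.6
eef_pos: [0.4942, -0.3579, 0.336]
ee_rot: [-3.141, -0.0, 0.001]
force: [-0.6, -0.1, -3.9]
grip_width: 0.0269
gripper_force: 44.9
```

Request:
servo_tool([
  [[-0.003, 0.003, 0.05, 0, 1], [-0.005, 0.003, 0.14, 0, 1], [-0.005, 0.003, 0.26, 0, 1], [-0.005, 0.003, 0.38, 0, 1], [-0.005, 0.003, 0.5, 0, 1], [-0.005, 0.003, 0.62, 0, 1], [-0.005, 0.003, 0.74, 0, 1], [-0.005, 0.003, 0.85, 0, 1], [-0.005, 0.003, 0.94, 0, 1], [-0.005, 0.003, 1, 0, 1]],
])

```text
time_s: 71.6
eef_pos: [0.4925, -0.3586, 0.1842]
ee_rot: [-3.141, 0.001, 0.0]
force: [0.0, -0.6, -4.1]
grip_width: 0.027
gripper_force: 44.9
```

Request:
servo_tool([
  [[0, 0, 0.04, 0, 1], [0, 0, 0.08, 0, 1], [0, 0, 0.11, 0, 1], [0, 0, 0.14, 0, 1], [0, 0, 0.16, 0, 1], [0, 0, 0.17, 0, 1], [0, 0, 0.17, 0, 1], [0, 0, 0.17, 0, 1], [0, 0, 0.17, 0, 1], [0, 0, 0.17, 0, 1]],
])

```text
time_s: 72.6
eef_pos: [0.4931, -0.359, 0.1607]
ee_rot: [3.142, -0.0, -0.0]
force: [1.1, -0.1, -4.0]
grip_width: 0.027
gripper_force: 44.9
```

Request:
servo_tool([
  [[0, 0, 0.005, 0, 1], [0, 0, 0.01, 0, 1], [0, 0, 0.014, 0, 1], [0, 0, 0.014, 0, 0.65], [0, 0, 0.014, 0, 0.55], [0, 0, 0.014, 0, 0.4], [0, 0, 0.014, 0, 0.2], [0, 0, 0, 0, 0], [0, 0, -0.1, 0, 0], [0, 0, -0.25, 0, 0]],
])

```text
time_s: 73.6
eef_pos: [0.4926, -0.3586, 0.1984]
ee_rot: [-3.141, 0.002, -0.0]
force: [0.8, 0.3, 1.2]
grip_width: 0.0855
gripper_force: 0.0
```

Request:
servo_tool([
  [[0, 0, -0.12, 0, 0], [0, 0, -0.26, 0, 0], [0, 0, -0.4, 0, 0], [0, -0.05, -0.5, 0, 0], [0, -0.15, -0.55, 0, 0], [0, -0.3, -0.55, 0, 0], [0, -0.5, -0.55, 0, 0], [0, -0.7, -0.55, 0, 0], [0, -0.9, -0.55, 0, 0], [0, -1, -0.55, 0, 0]],
])

```text
time_s: 74.6
eef_pos: [0.4928, -0.2052, 0.2805]
ee_rot: [-3.141, 0.0, 0.003]
force: [0.8, -0.2, 0.5]
grip_width: 0.085
gripper_force: 0.0
```

Request:
servo_tool([
  [[0, -0.1, 0, 0, 0], [0, -0.25, 0, 0, 0], [0, -0.4, 0, 0, 0], [0, -0.55, 0, 0, 0], [0, -0.7, 0, 0, 0], [0, -0.85, 0, 0, 0], [0, -0.95, 0, 0, 0], [0, -1, 0, 0, 0], [0, -1, 0, 0, 0], [0, -1, 0, 0, 0]],
])

```text
time_s: 75.6
eef_pos: [0.493, -0.0597, 0.2805]
ee_rot: [3.141, 0.0, -0.001]
force: [0.3, -1.2, -0.0]
grip_width: 0.0852
gripper_force: 0.0
```

Run:
```python
from h import *
s=vision.read_camera("scene");t=vision.read_camera("top");print(telemetry.state()['eef_pos'])
S0=cv2.imread("pics/scene0.png");T0=cv2.imread("pics/top0.png")
f=lambda a,b:cv2.resize(a,(400,290))
cv2.imwrite("pics/s7.png",np.vstack([np.hstack([f(S0[205:305,100:220],0),f(s[205:305,100:220,::-1],0)]),np.hstack([f(T0[165:275,310:450],0),f(t[165:275,310:450,::-1],0)])]))
```

```text
[ 0.49300468 -0.05991427  0.28045161]
```

View pics/s7.png

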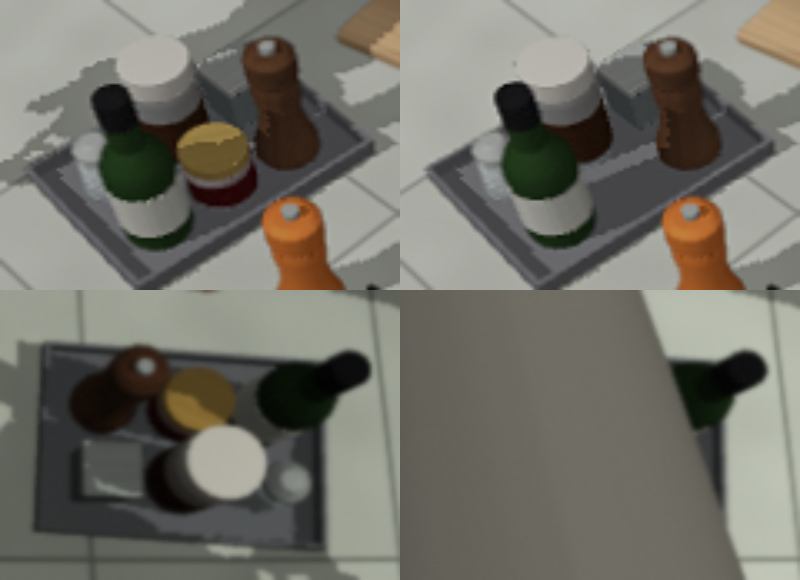

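Before and after scene crops match. The bottle (545,165), coffee (555,100), mill (680,100), tin and shaker are all where they started to within a pixel or two, and upright. Handing in.

```bash
python3 -c "
from rig import job_done
print(job_done())"
```

```text
the job is handed in; nothing more can be done
None
```

The jam jar is in the middle of the saucer, the oil bottle, pepper mill and coffee jar are back upright on their spots in the tray, and the tin and shaker look unmoved; I handed the job in at about 76 s of 144 s, and no verdict was returned.

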